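# Fill the imager tray and start the run

## Task

Fill every empty pocket of the plate imager's tray with a spare dish: set the dish on the apron and push it over the blue lip, under the steel bar, until it drops flat into the pocket; leave the dishes that are already loaded alone, and any spare not needed lying flat on the bench. Only when all five pockets are full, take the white pen from its socket, press the recessed start button fully down with its tip, and stand the pen back in its socket. Do not disturb the tape, timer and beaker.

Things in the scene. Friction and masses are not known exactly. Their poses are not given: they have to be found in the camera images.
- tray: white loading tray, 128 mm (its x) by 291 mm (its y), fixed to the bench; origin on the bench under it; its +x is the pushing direction, its y runs across five lanes, each 51 mm wide, pitch 57 mm. Along x each lane has an open flat apron (top 16 mm above the bench, x -66 to -8 mm), a lip, a pocket (x 4.5 to 56.5 mm, 52 mm long) and a back wall. A steel bar crosses above the middle of all pockets
- lip_mid (a point): middle of the top of the blue lip, 20 mm above the bench, that crosses all lanes: a 24 degree ramp rises 4 mm from the apron; 1.7 mm beyond this point it falls sheer 12 mm to the pocket floor. Dividers and back wall are 26 mm high; dividers begin 23 mm before this point. Steel bar: 28 mm beyond, 10 mm wide, underside at 43 and top at 49 mm: dishes cannot be put in from above but pass below it
- start (a joint): the start button in the pod, a red 14 mm round plunger under button_mouth; 0 = up, 0.005 = fully down (m); springs back; about 1 N starts it and 3.5 N takes it fully down; it counts as pressed beyond 0.0035
- button_mouth (a point): centre of the mouth of the button's bore, on the pod's flat top (50 mm above the bench); bore 18 mm in diameter with a 3 mm chamfer; the button's face lies 7 mm below this point, too deep and narrow for a gripper's fingers; axes: z up, the pod's y from the button to the pen's socket
- socket_mouth (a point): centre of the mouth of the pen's socket, on the same grey pod (56 x 106 x 50 mm, fixed to the bench), 64 mm from the button; round blind hole 16 mm in diameter, 40 mm deep, 3 mm chamfer; the pen stands in it loosely at the start
- pen_mid (a point): white pen with a blue band, used as stylus: a straight round rod 10 mm in diameter and 150 mm long; this point is its middle; its z axis runs from the tip to the top end; when it stands in the socket its tip is 10 mm, its top end 160 mm above the bench
- pen_tip (a point): the tip end of the pen (lower end), on its axis, 75 mm from pen_mid
- lab_timer: white timer with red keys, bystander, 62 x 64 x 19 mm; origin at the centre of its underside
- beaker: small clear beaker, bystander, 48 mm across, 58 mm high; origin at the centre of its underside
- tape: roll of paper tape, bystander, 64 mm across, 19 mm high; origin at the centre of its underside
- pocket_0 (a point): centre of the floor of pocket 0 of the tray, 8 mm above the bench; the pockets lie along the tray's y, 57 mm apart; the apron of its lane has room for a dish 67.5 mm before this point against the tray's +x (a dish lying in the pocket has its centre 15.5 mm above the bench)
- loaded_0_mid (a point): culture dish that already lies in pocket 0 (None if that pocket starts empty): closed round disc 47 mm in diameter, 15 mm high, 40 g, light base and amber top; this point is its centre
- pocket_1 (a point): centre of the floor of pocket 1 of the tray, 8 mm above the bench; the pockets lie along the tray's y, 57 mm apart; the apron of its lane has room for a dish 67.5 mm before this point against the tray's +x (a dish lying in the pocket has its centre 15.5 mm above the bench)
- loaded_1_mid (a point): culture dish that already lies in pocket 1 (None if that pocket starts empty): closed round disc 47 mm in diameter, 15 mm high, 40 g, light base and amber top; this point is its centre
- pocket_2 (a point): centre of the floor of pocket 2 of the tray, 8 mm above the bench; the pockets lie along the tray's y, 57 mm apart; the apron of its lane has room for a dish 67.5 mm before this point against the tray's +x (a dish lying in the pocket has its centre 15.5 mm above the bench)
- loaded_2_mid (a point): culture dish that already lies in pocket 2 (None if that pocket starts empty): closed round disc 47 mm in diameter, 15 mm high, 40 g, light base and amber top; this point is its centre
- pocket_3 (a point): centre of the floor of pocket 3 of the tray, 8 mm above the bench; the pockets lie along the tray's y, 57 mm apart; the apron of its lane has room for a dish 67.5 mm before this point against the tray's +x (a dish lying in the pocket has its centre 15.5 mm above the bench)
- loaded_3_mid (a point): culture dish that already lies in pocket 3 (None if that pocket starts empty): closed round disc 47 mm in diameter, 15 mm high, 40 g, light base and amber top; this point is its centre
- pocket_4 (a point): centre of the floor of pocket 4 of the tray, 8 mm above the bench; the pockets lie along the tray's y, 57 mm apart; the apron of its lane has room for a dish 67.5 mm before this point against the tray's +x (a dish lying in the pocket has its centre 15.5 mm above the bench)
- loaded_4_mid (a point): culture dish that already lies in pocket 4 (None if that pocket starts empty): closed round disc 47 mm in diameter, 15 mm high, 40 g, light base and amber top; this point is its centre
- spare_0_mid (a point): spare culture dish lying on the bench, same as those in the tray: disc 47 mm in diameter, 15 mm high, 40 g, light base and amber top; this point is its centre, 7.5 mm above the bench at the start; on the apron its centre is 23.5 mm up. Left of y = 0.08 m a hotplate (75 mm high) fills the bench up to x = 0.425 m, and a drawer unit (tall) begins at x = 0.62 m left of y = 0.2 m
- spare_1_mid (a point): spare culture dish lying on the bench, same as those in the tray: disc 47 mm in diameter, 15 mm high, 40 g, light base and amber top; this point is its centre, 7.5 mm above the bench at the start; on the apron its centre is 23.5 mm up. Left of y = 0.08 m a hotplate (75 mm high) fills the bench up to x = 0.425 m, and a drawer unit (tall) begins at x = 0.62 m left of y = 0.2 m
- spare_2_mid (a point): spare culture dish lying on the bench, same as those in the tray: disc 47 mm in diameter, 15 mm high, 40 g, light base and amber top; this point is its centre, 7.5 mm above the bench at the start; on the apron its centre is 23.5 mm up. Left of y = 0.08 m a hotplate (75 mm high) fills the bench up to x = 0.425 m, and a drawer unit (tall) begins at x = 0.62 m left of y = 0.2 m
- spare_3_mid (a point): spare culture dish lying on the bench, same as those in the tray: disc 47 mm in diameter, 15 mm high, 40 g, light base and amber top; this point is its centre, 7.5 mm above the bench at the start; on the apron its centre is 23.5 mm up. Left of y = 0.08 m a hotplate (75 mm high) fills the bench up to x = 0.425 m, and a drawer unit (tall) begins at x = 0.62 m left of y = 0.2 m
Not all that is in view belongs to the job. Leave any pink look-alike of the part that bears spare_0_mid alone.

How it is judged (in metres and radians):
On the way, in this order (a step that is already met when the one before it is completed fails the run):
1. each of the five pockets holds a dish, lying flat on the pocket's floor (((horizontal distance between loaded_0_mid and pocket_0 below 0.006 m and height (world z) of loaded_0_mid below 0.0185 m and angle between loaded_0_mid's own z axis and vertical below 0.1 rad) or (horizontal distance between spare_0_mid and pocket_0 below 0.006 m and height (world z) of spare_0_mid below 0.0185 m and angle between spare_0_mid's own z axis and vertical below 0.1 rad) or (horizontal distance between spare_1_mid and pocket_0 below 0.006 m and height (world z) of spare_1_mid below 0.0185 m and angle between spare_1_mid's own z axis and vertical below 0.1 rad) or (horizontal distance between spare_2_mid and pocket_0 below 0.006 m and height (world z) of spare_2_mid below 0.0185 m and angle between spare_2_mid's own z axis and vertical below 0.1 rad) or (horizontal distance between spare_3_mid and pocket_0 below 0.006 m and height (world z) of spare_3_mid below 0.0185 m and angle between spare_3_mid's own z axis and vertical below 0.1 rad)) and ((horizontal distance between loaded_1_mid and pocket_1 below 0.006 m and height (world z) of loaded_1_mid below 0.0185 m and angle between loaded_1_mid's own z axis and vertical below 0.1 rad) or (horizontal distance between spare_0_mid and pocket_1 below 0.006 m and height (world z) of spare_0_mid below 0.0185 m and angle between spare_0_mid's own z axis and vertical below 0.1 rad) or (horizontal distance between spare_1_mid and pocket_1 below 0.006 m and height (world z) of spare_1_mid below 0.0185 m and angle between spare_1_mid's own z axis and vertical below 0.1 rad) or (horizontal distance between spare_2_mid and pocket_1 below 0.006 m and height (world z) of spare_2_mid below 0.0185 m and angle between spare_2_mid's own z axis and vertical below 0.1 rad) or (horizontal distance between spare_3_mid and pocket_1 below 0.006 m and height (world z) of spare_3_mid below 0.0185 m and angle between spare_3_mid's own z axis and vertical below 0.1 rad)) and ((horizontal distance between loaded_2_mid and pocket_2 below 0.006 m and height (world z) of loaded_2_mid below 0.0185 m and angle between loaded_2_mid's own z axis and vertical below 0.1 rad) or (horizontal distance between spare_0_mid and pocket_2 below 0.006 m and height (world z) of spare_0_mid below 0.0185 m and angle between spare_0_mid's own z axis and vertical below 0.1 rad) or (horizontal distance between spare_1_mid and pocket_2 below 0.006 m and height (world z) of spare_1_mid below 0.0185 m and angle between spare_1_mid's own z axis and vertical below 0.1 rad) or (horizontal distance between spare_2_mid and pocket_2 below 0.006 m and height (world z) of spare_2_mid below 0.0185 m and angle between spare_2_mid's own z axis and vertical below 0.1 rad) or (horizontal distance between spare_3_mid and pocket_2 below 0.006 m and height (world z) of spare_3_mid below 0.0185 m and angle between spare_3_mid's own z axis and vertical below 0.1 rad)) and ((horizontal distance between loaded_3_mid and pocket_3 below 0.006 m and height (world z) of loaded_3_mid below 0.0185 m and angle between loaded_3_mid's own z axis and vertical below 0.1 rad) or (horizontal distance between spare_0_mid and pocket_3 below 0.006 m and height (world z) of spare_0_mid below 0.0185 m and angle between spare_0_mid's own z axis and vertical below 0.1 rad) or (horizontal distance between spare_1_mid and pocket_3 below 0.006 m and height (world z) of spare_1_mid below 0.0185 m and angle between spare_1_mid's own z axis and vertical below 0.1 rad) or (horizontal distance between spare_2_mid and pocket_3 below 0.006 m and height (world z) of spare_2_mid below 0.0185 m and angle between spare_2_mid's own z axis and vertical below 0.1 rad) or (horizontal distance between spare_3_mid and pocket_3 below 0.006 m and height (world z) of spare_3_mid below 0.0185 m and angle between spare_3_mid's own z axis and vertical below 0.1 rad)) and ((horizontal distance between loaded_4_mid and pocket_4 below 0.006 m and height (world z) of loaded_4_mid below 0.0185 m and angle between loaded_4_mid's own z axis and vertical below 0.1 rad) or (horizontal distance between spare_0_mid and pocket_4 below 0.006 m and height (world z) of spare_0_mid below 0.0185 m and angle between spare_0_mid's own z axis and vertical below 0.1 rad) or (horizontal distance between spare_1_mid and pocket_4 below 0.006 m and height (world z) of spare_1_mid below 0.0185 m and angle between spare_1_mid's own z axis and vertical below 0.1 rad) or (horizontal distance between spare_2_mid and pocket_4 below 0.006 m and height (world z) of spare_2_mid below 0.0185 m and angle between spare_2_mid's own z axis and vertical below 0.1 rad) or (horizontal distance between spare_3_mid and pocket_4 below 0.006 m and height (world z) of spare_3_mid below 0.0185 m and angle between spare_3_mid's own z axis and vertical below 0.1 rad))), for 0.2 s.
2. the start button is pressed beyond 3.5 mm by the pen (value of joint start above 0.0035 m and contact force between pen and start above 0.5 N), for 0.1 s.
At the end, for the whole second after the job is handed in: All five pockets hold a dish flat on the floor (within 6 mm of centre, tilt under 0.1 rad); spares left over lie flat on the bench; the pen stands at rest in its socket (tip within 12 mm of its axis, tilt under 0.25 rad); button up; tape, timer and beaker moved under 30 mm (all of step 1 and horizontal distance between pen_tip and socket_mouth below 0.012 m and height (world z) of pen_tip below 0.016 m and angle between pen_mid's own z axis and vertical below 0.25 rad and value of joint start below 0.001 m and linear speed of pen below 0.02 m/s and ((height (world z) of spare_0_mid below 0.0115 m and angle between spare_0_mid's own z axis and vertical below 0.15 rad) or (horizontal distance between spare_0_mid and pocket_0 below 0.006 m and height (world z) of spare_0_mid below 0.0185 m and angle between spare_0_mid's own z axis and vertical below 0.1 rad) or (horizontal distance between spare_0_mid and pocket_1 below 0.006 m and height (world z) of spare_0_mid below 0.0185 m and angle between spare_0_mid's own z axis and vertical below 0.1 rad) or (horizontal distance between spare_0_mid and pocket_2 below 0.006 m and height (world z) of spare_0_mid below 0.0185 m and angle between spare_0_mid's own z axis and vertical below 0.1 rad) or (horizontal distance between spare_0_mid and pocket_3 below 0.006 m and height (world z) of spare_0_mid below 0.0185 m and angle between spare_0_mid's own z axis and vertical below 0.1 rad) or (horizontal distance between spare_0_mid and pocket_4 below 0.006 m and height (world z) of spare_0_mid below 0.0185 m and angle between spare_0_mid's own z axis and vertical below 0.1 rad)) and ((height (world z) of spare_1_mid below 0.0115 m and angle between spare_1_mid's own z axis and vertical below 0.15 rad) or (horizontal distance between spare_1_mid and pocket_0 below 0.006 m and height (world z) of spare_1_mid below 0.0185 m and angle between spare_1_mid's own z axis and vertical below 0.1 rad) or (horizontal distance between spare_1_mid and pocket_1 below 0.006 m and height (world z) of spare_1_mid below 0.0185 m and angle between spare_1_mid's own z axis and vertical below 0.1 rad) or (horizontal distance between spare_1_mid and pocket_2 below 0.006 m and height (world z) of spare_1_mid below 0.0185 m and angle between spare_1_mid's own z axis and vertical below 0.1 rad) or (horizontal distance between spare_1_mid and pocket_3 below 0.006 m and height (world z) of spare_1_mid below 0.0185 m and angle between spare_1_mid's own z axis and vertical below 0.1 rad) or (horizontal distance between spare_1_mid and pocket_4 below 0.006 m and height (world z) of spare_1_mid below 0.0185 m and angle between spare_1_mid's own z axis and vertical below 0.1 rad)) and ((height (world z) of spare_2_mid below 0.0115 m and angle between spare_2_mid's own z axis and vertical below 0.15 rad) or (horizontal distance between spare_2_mid and pocket_0 below 0.006 m and height (world z) of spare_2_mid below 0.0185 m and angle between spare_2_mid's own z axis and vertical below 0.1 rad) or (horizontal distance between spare_2_mid and pocket_1 below 0.006 m and height (world z) of spare_2_mid below 0.0185 m and angle between spare_2_mid's own z axis and vertical below 0.1 rad) or (horizontal distance between spare_2_mid and pocket_2 below 0.006 m and height (world z) of spare_2_mid below 0.0185 m and angle between spare_2_mid's own z axis and vertical below 0.1 rad) or (horizontal distance between spare_2_mid and pocket_3 below 0.006 m and height (world z) of spare_2_mid below 0.0185 m and angle between spare_2_mid's own z axis and vertical below 0.1 rad) or (horizontal distance between spare_2_mid and pocket_4 below 0.006 m and height (world z) of spare_2_mid below 0.0185 m and angle between spare_2_mid's own z axis and vertical below 0.1 rad)) and ((height (world z) of spare_3_mid below 0.0115 m and angle between spare_3_mid's own z axis and vertical below 0.15 rad) or (horizontal distance between spare_3_mid and pocket_0 below 0.006 m and height (world z) of spare_3_mid below 0.0185 m and angle between spare_3_mid's own z axis and vertical below 0.1 rad) or (horizontal distance between spare_3_mid and pocket_1 below 0.006 m and height (world z) of spare_3_mid below 0.0185 m and angle between spare_3_mid's own z axis and vertical below 0.1 rad) or (horizontal distance between spare_3_mid and pocket_2 below 0.006 m and height (world z) of spare_3_mid below 0.0185 m and angle between spare_3_mid's own z axis and vertical below 0.1 rad) or (horizontal distance between spare_3_mid and pocket_3 below 0.006 m and height (world z) of spare_3_mid below 0.0185 m and angle between spare_3_mid's own z axis and vertical below 0.1 rad) or (horizontal distance between spare_3_mid and pocket_4 below 0.006 m and height (world z) of spare_3_mid below 0.0185 m and angle between spare_3_mid's own z axis and vertical below 0.1 rad)) and distance of each of tape, lab_timer, beaker from where it was at the start of the episode below 0.03 m); the robot touches nothing.
It fails at once if the start button is pressed while a pocket is empty (value of joint start above 0.0035 m and not ((horizontal distance between loaded_0_mid and pocket_0 below 0.03 m or horizontal distance between spare_0_mid and pocket_0 below 0.03 m or horizontal distance between spare_1_mid and pocket_0 below 0.03 m or horizontal distance between spare_2_mid and pocket_0 below 0.03 m or horizontal distance between spare_3_mid and pocket_0 below 0.03 m) and (horizontal distance between loaded_1_mid and pocket_1 below 0.03 m or horizontal distance between spare_0_mid and pocket_1 below 0.03 m or horizontal distance between spare_1_mid and pocket_1 below 0.03 m or horizontal distance between spare_2_mid and pocket_1 below 0.03 m or horizontal distance between spare_3_mid and pocket_1 below 0.03 m) and (horizontal distance between loaded_2_mid and pocket_2 below 0.03 m or horizontal distance between spare_0_mid and pocket_2 below 0.03 m or horizontal distance between spare_1_mid and pocket_2 below 0.03 m or horizontal distance between spare_2_mid and pocket_2 below 0.03 m or horizontal distance between spare_3_mid and pocket_2 below 0.03 m) and (horizontal distance between loaded_3_mid and pocket_3 below 0.03 m or horizontal distance between spare_0_mid and pocket_3 below 0.03 m or horizontal distance between spare_1_mid and pocket_3 below 0.03 m or horizontal distance between spare_2_mid and pocket_3 below 0.03 m or horizontal distance between spare_3_mid and pocket_3 below 0.03 m) and (horizontal distance between loaded_4_mid and pocket_4 below 0.03 m or horizontal distance between spare_0_mid and pocket_4 below 0.03 m or horizontal distance between spare_1_mid and pocket_4 below 0.03 m or horizontal distance between spare_2_mid and pocket_4 below 0.03 m or horizontal distance between spare_3_mid and pocket_4 below 0.03 m))).
It fails at once if a dish that was already loaded is moved more than 12 mm (distance of any of loaded_0_mid, loaded_1_mid, loaded_2_mid, loaded_3_mid, loaded_4_mid from where it was at the start of the episode above 0.012 m).
It fails at once if tape, timer or beaker is moved more than 30 mm (distance of any of tape, lab_timer, beaker from where it was at the start of the episode above 0.03 m).
Of loaded_0, loaded_1, loaded_2, loaded_3, loaded_4 only 1 to 2 are there at a start; the rules pass over those that are not, and their reading is None.
At some moment in a run one of spare_0, spare_1, spare_2, spare_3 may be knocked a few centimetres aside while the robot is not near it.
It also fails if it takes over 208 s, if anything falls off the work surface, if the arm or the gripper's body presses on something with over 40 N, if the wrist force passes 120 N, or if a joint passes its speed limit or range.

## Robot

A 6-joint arm with a two-finger parallel gripper is mounted at the origin on the work surface; the furniture and walls round the work are solid. World frame = base frame: x ahead of the robot, y to its left, z up, the work surface at z = 0. Lengths are in mm, angles in degrees, forces in N, time in s.
With the tool pointing down it reaches from about 325 to 900 mm from the base axis. Payload 3.5 kg.
Tool frame: the origin (TCP) lies midway between the tips of the shut fingers; the grasp point (between the pads) lies 19 mm behind it; z points along the fingers, y is the line along which they close (so a half turn about z gives the same grasp; the last joint's range is limited). The gripper opens to 85 mm and grips with 20 to 120 N. Pads are 22 mm wide; open, the fingers measure 114 mm over their backs; the gripper's body (76 mm by 85 mm) begins 54 mm behind the grasp point. The pads swing forward as they close: fully open they stand 13 mm farther back than shut.
Start: joints at [-71.929, 15.837, -1.513, 72.651, 0, 84.076], TCP at [254.153, -570.989, 231.313] pointing down, gripper open.
Joint ranges: [-178.77, 178.77], [-48.84, 107.48], [-61.69, 71.31], [-111.58, 123.2], [-90, 87.43], [-180, 180]. Speed limits (degrees/s): [147.25, 147.25, 180, 180, 180, 180].

## Interface

Orientations are given as a 3x3 rotation matrix whose columns are the frame's x, y, z axes.
In Python, from plant import arm, grab_frame, calibration, workorder, spotter gives the robot as it stands.
- The arm moves only by the tool step_arm, never from a script. Its argument "increments" is one flat list of numbers, 7 for each row, row after row: the shift along the world's x, y, z in mm, then the turn, a rotation vector about the world's x, y, z in degrees, then the gripper command: -1 is shut, 1 is fully open, values between are in proportion. A call has 1 to 20 rows; each row is the pose to reach, as a shift and turn from the pose commanded when the call began; what a row does not reach only later rows make up. A row lasts 1/12 s, in which the tool goes at most 41.7 mm and 7.16 degrees, less where a joint would pass 70% of its speed; a pose out of reach is approached as far as the arm can. A call with a gripper value outside its range is refused whole. The fingers move at their own pace and stop on an object; the grip force is fixed at half the most. Time passes only in rows, so rows that repeat a pose let the fingers close. It gives the time, the measured TCP pose, the force, the opening and the grip force at its end, in the units of the state.
- arm.get_obs(): the state, without advancing time (a new reading comes with each control period).
- grab_frame(name): name is "side" or "top"; returns the picture (480x640x3 uint8, red, green, blue); there is no depth.
- calibration(name): a dict with "fovy" (degrees; the focal length in pixels is half the picture's height over the tangent of half this angle, whatever the lens; pixels are square), "cx", "cy" (the principal point, pixels), "k1" (the pictures are not rectified: a ray, as slopes to the right and down, at radius r is drawn at 1 + k1 r^2 times it, then the intrinsics apply), "pose" (4x4, takes a point from camera to world coordinates). Camera axes: x right, y up, looking along -z (the intrinsics and any distortion apply to the point x, -y, -z); pixel columns grow to the right and rows downward; lengths in mm; the calibration is good to about 2 mm. A picture is of the moment at which its call begins. calibration takes no time and is no camera call.
- workorder.close_job(): hands the job in; it is judged then, once.
Trained networks look in the newest picture that a camera, given by its name, has taken for a name from the list of things; names that differ only in an ending like _2 or _b are one class to them, and where a whole thing is asked for, a point or a joint stands for the part that bears it (a point fixed in the world has none). Each returns a list of dicts, best first, with "score" (0 to 1); they miss things now and then, are a little off and sometimes report something else, mostly with a low value. They report only what shows in the picture. A call takes as long as a camera call. They do not tell look-alikes from the thing itself.
- spotter.recognise(camera, label): "xy" ([column, row] in pixels, amid what is visible of it).
The state is a dict: "t": time; "q": joint angles; "qvel": joint speeds; "joint_torque": joint torques, N m; "tcp_pos": TCP position; "orientation": TCP orientation; "contact_force": force on the tool from outside, world axes, zero at the start; "wrist_torque": the same for the moment, N m; "opening": finger opening in mm; "grasp_force": force on a finger pad.
Only numpy, scipy, OpenCV 4.12 (cv2) and the standard library are available. Lean on these libraries where they do the work, as an engineer would, in place of code of your own. Each camera call takes 0.05 s, during which the arm holds its last target. There are 200 camera calls.

## Working session

There is one attempt and no reset: what is moved stays moved. The work goes in short steps, Python scripts to look and compute and a tool call to move; the robot and the scene stay as the last step left them, time stands still between calls to the robot, and variables do not carry over. Pictures are saved under pics/ and viewed, at most 14 in all, crops included, and the job is handed in when it is done.

Besides the shell and the picture viewer there is one more tool, called after "Emit:" by a JSON object that holds its "name" and its "arguments", one argument or row to a line. step_arm: Moves the arm, as the interface text tells. Its arguments: {"type":"object","properties":{"increments":{"type":"array"}},"required":["increments"]}

```bash
mkdir -p pics; cat > h.py <<'E'
import numpy as np, cv2
from plant import arm, grab_frame, calibration, workorder, spotter
def cam(n):
    c=calibration(n); f=240/np.tan(np.radians(c["fovy"]/2)); return c,f,np.array(c["pose"])
def ray(n,uv):
    c,f,P=cam(n); d=np.array([(uv[0]-c["cx"])/f,(uv[1]-c["cy"])/f]); s=d.copy()
    for _ in range(30): s=d/(1+c["k1"]*(s@s))
    return P[:3,3],P[:3,:3]@np.array([s[0],-s[1],-1])
def at(n,uv,z):
    o,r=ray(n,uv); return o+r*(z-o[2])/r[2]
def proj(n,p):
    c,f,P=cam(n); q=P[:3,:3].T@(np.array(p,float)-P[:3,3]); s=np.array([q[0],-q[1]])/-q[2]
    s=s*(1+c["k1"]*(s@s)); return s*f+[c["cx"],c["cy"]]
def save(n,name,crop=None,k=1):
    im=grab_frame(n)
    out=im if crop is None else im[crop[1]:crop[3],crop[0]:crop[2]]
    out=cv2.resize(out,None,fx=k,fy=k,interpolation=cv2.INTER_CUBIC)
    cv2.imwrite(f"pics/{name}.png",out[:,:,::-1]); return im
E
python3 - <<'E'
from h import *
for n in("top","side"):
    save(n,n+"0"); c=calibration(n); print(n,c["fovy"],c["k1"],np.round(c["pose"],2).tolist())
    for l,z in [("tray",20),("spare_0_mid",7.5),("loaded_0_mid",15.5),("pen_mid",85),("pen_tip",10),("button_mouth",50),("socket_mouth",50),("lip_mid",20),("pocket_0",8),("tape",10),("lab_timer",10),("beaker",29)]:
        for d in spotter.recognise(n,l)[:7]:
            print(l,round(d["score"],2),np.round(d["xy"],1),np.round(at(n,d["xy"],z)[:2]))
print(arm.get_obs())
E
```

```text
top 46.16248862254729 0.05878334550501557 [[0.0, 1.0, -0.08, 449.69], [-1.0, 0.0, 0.01, 99.9], [0.01, 0.08, 1.0, 1210.01], [0.0, 0.0, 0.0, 1.0]]
tray 0.6 [411.2 233.3] [ 563. -109.]
spare_0_mid 0.83 [259.8 264. ] [498. 213.]
spare_0_mid 0.69 [348.8 261.1] [505.  23.]
button_mouth 0.71 [313.6 196.9] [636.  99.]
button_mouth 0.57 [406.7 237. ] [553. -94.]
button_mouth 0.38 [368.  327.1] [368. -13.]
socket_mouth 0.61 [314.5 196.6] [637.  97.]
lip_mid 0.89 [409.6 235.8] [ 558. -105.]
pocket_0 0.68 [410.2 237.1] [ 556. -109.]
tape 0.93 [437.6 324.4] [ 371. -164.]
tape 0.39 [327.8 317.7] [385.  68.]
lab_timer 0.79 [368.8 327.8] [364. -18.]
lab_timer 0.29 [426.7 264.7] [ 497. -143.]
beaker 0.73 [329.5 319.4] [382.  65.]
beaker 0.38 [436.4 324.8] [ 372. -157.]
beaker 0.35 [405.4 237.8] [553. -95.]
side 52.906859155837154 0.0413135398156465 [[-0.09, 0.88, -0.47, 22.43], [-1.0, -0.07, 0.05, 142.38], [0.01, 0.47, 0.88, 1018.6], [0.0, 0.0, 0.0, 1.0]]
tray 0.81 [405.6 234.7] [ 557. -104.]
tray 0.68 [343.6 306. ] [392.  62.]
spare_0_mid 0.88 [356.8 258.9] [509.  18.]
spare_0_mid 0.66 [273.6 272.8]
[... 656 characters left out ...]
40082e-04,  8.40767651e+01]), 'qvel': array([0.07360845, 0.0235965 , 0.10341422, 0.03253026, 0.08714524,
       0.04012023]), 'joint_torque': array([ 1.63520279e-03, -4.45494962e+01,  2.95557332e+01,  1.10758010e-03,
        2.66223600e-05, -1.09276368e-05]), 'tcp_pos': array([ 254.13709066, -570.97799276,  231.31662335]), 'orientation': array([[ 9.13594777e-01,  4.06625851e-01, -9.89391542e-06],
       [ 4.06625851e-01, -9.13594777e-01,  2.35587634e-05],
       [ 5.40572767e-07, -2.55462850e-05, -1.00000000e+00]]), 'contact_force': array([-0.05560776,  0.7628205 ,  0.04704174]), 'wrist_torque': array([-0.01824055, -0.00666046, -0.05491681]), 'grasp_force': 0.0, 'opening': 85.63956790532094}
```

View pics/top0.png

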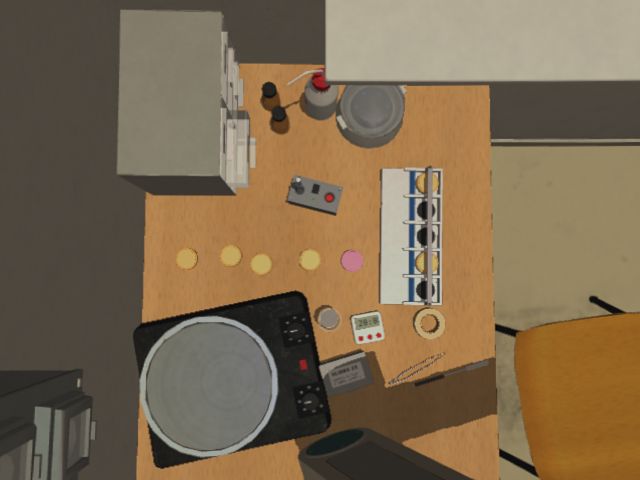

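```bash
python3 - <<'E'
from h import *
save("side","sidec",(170,150,490,350),2.5)
save("top","topc",(230,150,490,345),3)
E
```

```text
(no output)
```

View pics/sidec.png

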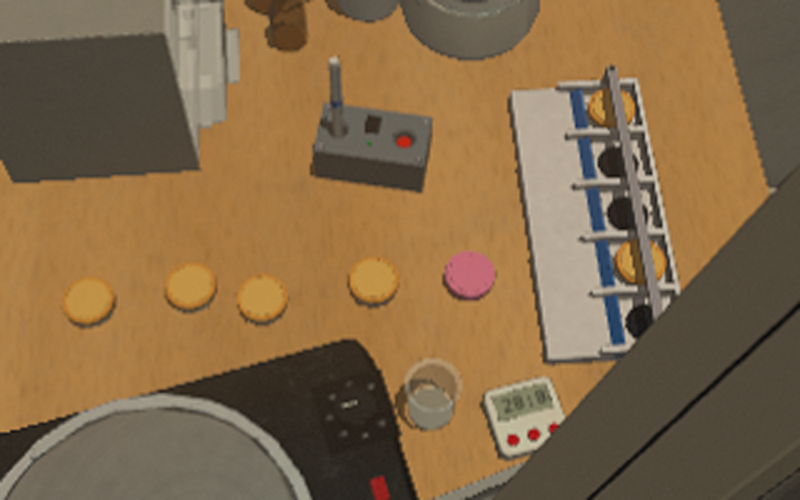

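View pics/topc.png

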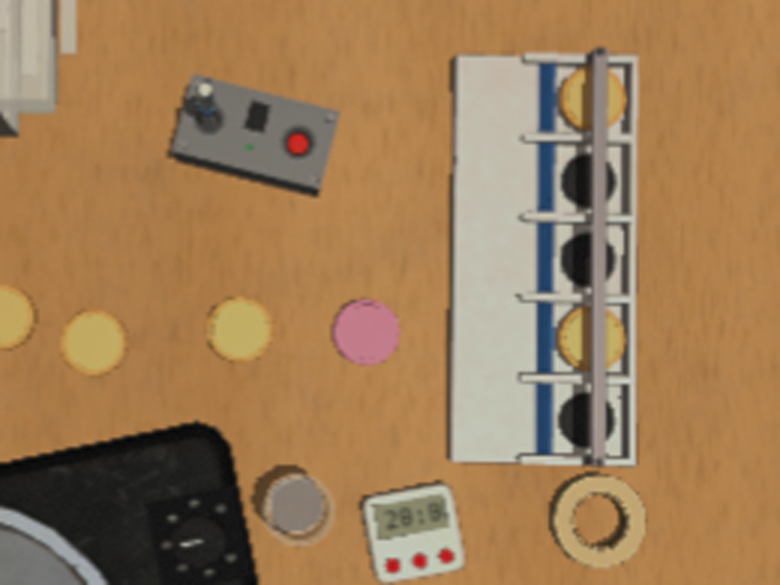

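The top view shows the tray with pockets at rows ~183 and ~262 loaded and rows ~211, 236 and 288 empty. Four amber spares lie at columns ~187, 231, 261 and 310, with the pink look-alike at column 352. The pod has its button at about (329,198) and the pen at about (299,187). The tray pushes toward world -y.

```bash
cat >> h.py <<'E'
def blobs(im,lo,hi,amin=40,box=None):
    m=cv2.inRange(cv2.cvtColor(im,cv2.COLOR_RGB2HSV),lo,hi)
    if box: k=np.zeros_like(m); k[box[1]:box[3],box[0]:box[2]]=255; m&=k
    n,l,s,c=cv2.connectedComponentsWithStats(m)
    return [(int(s[i,4]),c[i]) for i in range(1,n) if s[i,4]>=amin],m
def spares():
    im=grab_frame("top"); b,_=blobs(im,(18,90,140),(32,255,255),150,(150,200,375,300))
    return [(a,np.round(at("top",c,13)[:2],1)) for a,c in b]
E
python3 - <<'E'
from h import *
im=grab_frame("top"); si=grab_frame("side")
print("hsv dish",cv2.cvtColor(im,cv2.COLOR_RGB2HSV)[258,310],cv2.cvtColor(si,cv2.COLOR_RGB2HSV)[262,319],"table",cv2.cvtColor(im,cv2.COLOR_RGB2HSV)[275,330])
for s in spares(): print("spare",s)
b,_=blobs(si,(15,110,150),(32,255,255),150,(180,245,340,285))
for a,c in b: print("side spare",a,np.round(at("side",c,11)[:2],1))
_,m=blobs(im,(100,120,60),(125,255,255),5,(395,160,445,310))
p=np.argwhere(m>0)[:,::-1]; w=np.array([at("top",q,18)[:2] for q in p])
l=np.polyfit(w[:,0],w[:,1],1); print("blue y=",l,"deg",np.degrees(np.arctan(l[0])),w[:,0].min(),w[:,0].max(),w.mean(0))
_,m=blobs(si,(100,120,60),(125,255,255),5,(395,160,445,310))
w=np.array([at("side",q,18)[:2] for q in np.argwhere(m>0)[:,::-1]]); l=np.polyfit(w[:,0],w[:,1],1); print("side blue",l,w[:,0].min(),w[:,0].max(),w.mean(0))
for t,q,z in [("TL",(381.7,168.3),16),("BL",(380,303.7),16),("TR",(442.3,168.3),26),("BR",(442,304.3),26)]: print(t,at("top",q,z).round(1))
for n,i,bx in(("top",im,(310,180,345,215)),("side",si,(310,180,350,220))):
    b,_=blobs(i,(0,150,110),(6,255,255),8,bx); print(n,"button",[(a,at(n,c,43).round(1)) for a,c in b])
# dark rings & pen
for n,pt,z in [("top",(298.3,180),160),("top",(298.8,190),50),("side",(170+334/2.5,150+62/2.5),160),("side",(170+338/2.5,150+130/2.5),50)]: print(n,"pen",z,at(n,pt,z).round(1))
E
```

```text
hsv dish [ 23 122 194] [ 19 161 193] table [ 16 144 177]
spare (322, array([516. , 275.2]))
spare (288, array([509.2, 368.4]))
spare (348, array([507.8, 107.1]))
spare (338, array([498.2, 209.9]))
side spare 6136 [513.3 243.8]
blue y= [-1.99500891e-02 -9.79838341e+01] deg -1.1429042962842613 422.55550999726904 695.7750952239998 [ 559.84739456 -109.15283953]
side blue [-1.57277732e-02 -1.00606938e+02] 425.2127972416323 694.6794011024533 [ 533.28805219 -108.99437204]
TL [704.  -47.3  16. ]
BL [414.5 -41.8  16. ]
TR [ 702.3 -175.1   26. ]
BR [ 414.1 -170.1   26. ]
top button [(37, array([635.8,  66.9,  43. ]))]
side button [(23, array([636.4,  65.8,  43. ]))]
top pen 160 [650.2 128.  160. ]
top pen 50 [650.2 129.8  50. ]
side pen 160 [648.2 127.7 160. ]
side pen 50 [649.  127.4  50. ]
```

Both cameras agree. The tray origin is about (559.3, -110.9), yawed -1.1°, and the empty pockets are 0, 2 and 3. I'm moving now to above the first spare at (508,107).

Emit:
{"name": "step_arm", "arguments": {
  "increments": [254,678,-111,0,0,64.9,0.5,254,678,-111,0,0,64.9,0.5,254,678,-111,0,0,64.9,0.5,254,678,-111,0,0,64.9,0.5,254,678,-111,0,0,64.9,0.5,254,678,-111,0,0,64.9,0.5,254,678,-111,0,0,64.9,0.5,254,678,-111,0,0,64.9,0.5,254,678,-111,0,0,64.9,0.5,254,678,-111,0,0,64.9,0.5,254,678,-111,0,0,64.9,0.5,254,678,-111,0,0,64.9,0.5,254,678,-111,0,0,64.9,0.5,254,678,-111,0,0,64.9,0.5,254,678,-111,0,0,64.9,0.5,254,678,-111,0,0,64.9,0.5,254,678,-111,0,0,64.9,0.5,254,678,-111,0,0,64.9,0.5,254,678,-111,0,0,64.9,0.5,254,678,-111,0,0,64.9,0.5]
}}

```text
t: 3.22
tcp_pos: [508.2, 108.1, 120.1]
orientation: [[0.016, 1.0, -0.001], [1.0, -0.016, -0.0], [-0.0, -0.001, -1.0]]
contact_force: [-0.3, -0.6, -1.1]
opening: 64.2
grasp_force: 0.0
```

Emit:
{"name": "step_arm", "arguments": {
  "increments": [0,0,-40,0,0,0,0.5,0,0,-80,0,0,0,0.5,0,0,-105,0,0,0,0.5,0,0,-116,0,0,0,0.5,0,0,-116,0,0,0,0.5,0,0,-116,0,0,0,0.5,0,0,-116,0,0,0,-1,0,0,-116,0,0,0,-1,0,0,-116,0,0,0,-1,0,0,-116,0,0,0,-1,0,0,-116,0,0,0,-1,0,0,-116,0,0,0,-1,0,0,-90,0,0,0,-1,0,0,-60,0,0,0,-1,0,0,-50,0,0,0,-1,0,0,-50,0,0,0,-1]
}}

```text
t: 4.55
tcp_pos: [512.5, 107.4, 75.0]
orientation: [[0.019, 1.0, 0.01], [1.0, -0.019, 0.001], [0.001, 0.01, -1.0]]
contact_force: [0.8, -0.3, 0.1]
opening: 43.8
grasp_force: 61.0
```

```bash
python3 - <<'E'
from h import *
o=arm.get_obs(); print(o["tcp_pos"],o["opening"],o["grasp_force"])
save("side","grip1",(300,150,500,300),4)
print(spares())
E
```

```text
[512.47448242 107.39204821  74.97324969] 43.79899606862522 61.04021072387695
[(315, array([516.1, 275.2])), (284, array([509.1, 368.4]))]
```

View pics/grip1.png

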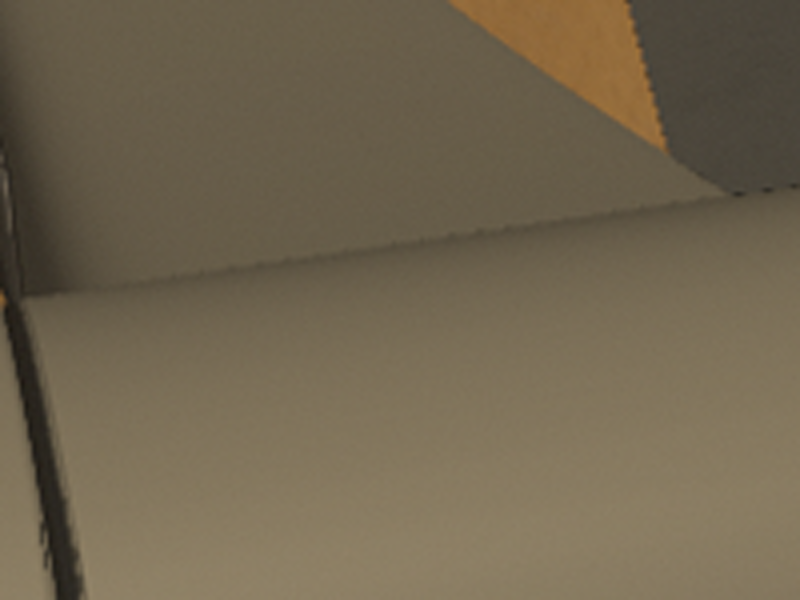

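Emit:
{"name": "step_arm", "arguments": {
  "increments": [109,-182,10,0,0,0,-1,109,-182,10,0,0,0,-1,109,-182,10,0,0,0,-1,109,-182,10,0,0,0,-1,109,-182,10,0,0,0,-1,109,-182,10,0,0,0,-1,109,-182,10,0,0,0,-1,109,-182,10,0,0,0,-1,109,-182,10,0,0,0,-1]
}}

```text
t: 5.4
tcp_pos: [615.0, -73.6, 78.6]
orientation: [[0.018, 1.0, -0.004], [1.0, -0.018, 0.001], [0.001, -0.004, -1.0]]
contact_force: [0.5, 1.1, 0.4]
opening: 43.9
grasp_force: 61.2
```

```bash
python3 - <<'E'
from h import *
save("side","grip2",(250,150,490,330),3.3)
print(spares())
E
```

```text
[(315, array([516.1, 275.3])), (289, array([509.3, 368.4])), (337, array([498.2, 210.1]))]
```

View pics/grip2.png

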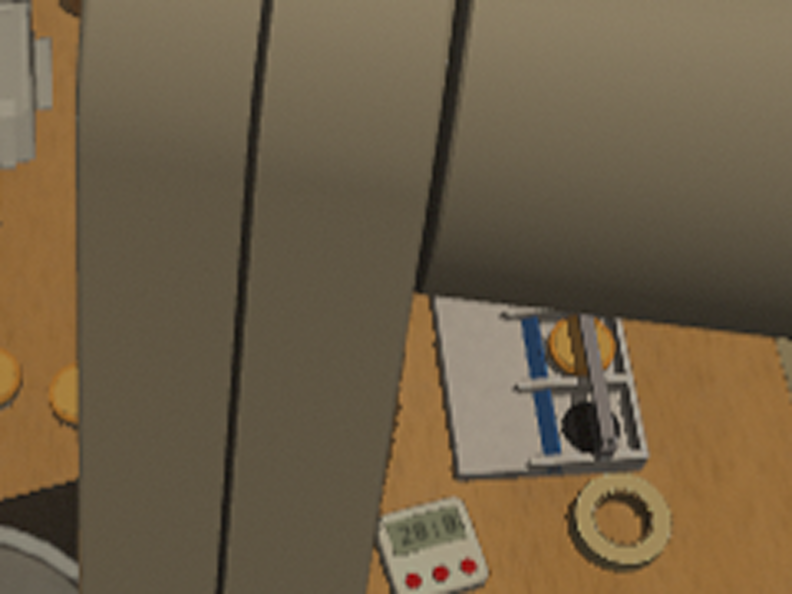

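Emit:
{"name": "step_arm", "arguments": {
  "increments": [0,0,-25,0,0,0,-1,0,0,-45,0,0,0,-1,0,0,-55,0,0,0,-1,0,0,-59,0,0,0,-1,0,0,-59,0,0,0,-1,0,0,-59,0,0,0,-1,0,0,-59,0,0,0,0.4,0,0,-59,0,0,0,0.4,0,0,-59,0,0,0,0.4,0,0,-59,0,0,0,0.4,0,0,-30,0,0,0,0.4,0,0,0,0,0,0,0.4,0,20,0,0,0,0,-1,0,50,0,0,0,0,-1,0,50,0,0,0,0,-1,0,50,0,0,0,0,-1,0,50,-30,0,0,0,-1,0,50,-50,0,0,0,-1,0,50,-57,0,0,0,-1,0,50,-57,0,0,0,-1]
}}

```text
t: 7.17
tcp_pos: [614.6, -25.4, 20.7]
orientation: [[0.02, 1.0, -0.005], [1.0, -0.02, 0.001], [0.0, -0.005, -1.0]]
contact_force: [0.0, -0.2, 0.1]
opening: 0.1
grasp_force: 0.0
```

Emit:
{"name": "step_arm", "arguments": {
  "increments": [0,0,0,0,0,0,-1,0,-6,0,0,0,0,-1,0,-12,0,0,0,0,-1,0,-18,0,0,0,0,-1,0,-24,0,0,0,0,-1,0,-28,0,0,0,0,-1,-1,-32,0,0,0,0,-1,-1,-36,0,0,0,0,-1,-1,-40,0,0,0,0,-1,-1,-44,0,0,0,0,-1,-1,-48,0,0,0,0,-1,-1,-52,0,0,0,0,-1,-1,-56,0,0,0,0,-1,-1,-60,0,0,0,0,-1,-1,-63,0,0,0,0,-1,-1,-66,0,0,0,0,-1,-1,-69,0,0,0,0,-1,-1,-72,0,0,0,0,-1,-1,-75,0,0,0,0,-1,-1,-75,0,0,0,0,-1]
}}

```text
t: 8.83
tcp_pos: [616.2, -100.8, 23.3]
orientation: [[0.02, 1.0, -0.0], [1.0, -0.02, -0.001], [-0.001, -0.0, -1.0]]
contact_force: [-0.3, -0.0, 0.4]
opening: 0.1
grasp_force: 0.0
```

Emit:
{"name": "step_arm", "arguments": {
  "increments": [0,-2,0,0,0,0,-1,0,-4,0,0,0,0,-1,0,-6,0,0,0,0,-1,0,-8,0,0,0,0,-1,0,-9,0,0,0,0,-1,0,-9,0,0,0,0,-1,0,-9,0,0,0,0,-1]
}}

```text
t: 9.42
tcp_pos: [616.2, -109.1, 23.3]
orientation: [[0.019, 1.0, 0.0], [1.0, -0.019, -0.0], [-0.0, 0.0, -1.0]]
contact_force: [0.1, 0.2, -0.7]
opening: 0.0
grasp_force: 0.0
```

Emit:
{"name": "step_arm", "arguments": {
  "increments": [0,20,10,0,0,0,-1,0,25,45,0,0,0,-1,-40,40,80,0,0,0,0.5,-118,319,80,0,0,0,0.5,-118,319,80,0,0,0,0.5,-118,319,80,0,0,0,0.5,-118,319,80,0,0,0,0.5,-118,319,80,0,0,0,0.5,-118,319,80,0,0,0,0.5,-118,319,80,0,0,0,0.5,-118,319,80,0,0,0,0.5,-118,319,80,0,0,0,0.5,-118,319,80,0,0,0,0.5,-118,319,80,0,0,0,0.5]
}}

```text
t: 10.58
tcp_pos: [498.5, 209.1, 103.3]
orientation: [[0.02, 1.0, 0.0], [1.0, -0.02, -0.001], [-0.001, 0.0, -1.0]]
contact_force: [-0.5, 0.5, 0.2]
opening: 64.1
grasp_force: 0.0
```

```bash
python3 - <<'E'
from h import *
save("top","p1",(360,150,460,320),3.5)
print(spares())
E
```

```text
[]
```

View pics/p1.png

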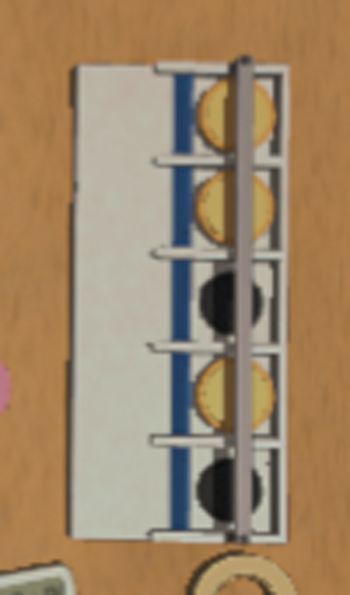

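Pocket 3 is now filled flat, in line with the loaded dishes. Next is the second spare.

Emit:
{"name": "step_arm", "arguments": {
  "increments": [0,0,-40,0,0,0,0.5,0,0,-75,0,0,0,0.5,0,0,-92,0,0,0,0.5,0,0,-99,0,0,0,0.5,0,0,-99,0,0,0,0.5,0,0,-99,0,0,0,0.5,0,0,-99,0,0,0,-1,0,0,-99,0,0,0,-1,0,0,-99,0,0,0,-1,0,0,-99,0,0,0,-1,0,0,-99,0,0,0,-1,0,0,-99,0,0,0,-1,0,0,-70,0,0,0,-1,0,0,-40,0,0,0,-1,0,0,-23,0,0,0,-1,0,0,-23,0,0,0,-1]
}}

```text
t: 12.02
tcp_pos: [502.6, 211.4, 85.9]
orientation: [[0.019, 1.0, 0.01], [1.0, -0.019, 0.003], [0.003, 0.01, -1.0]]
contact_force: [0.7, -0.5, 0.4]
opening: 43.7
grasp_force: 61.1
```

Emit:
{"name": "step_arm", "arguments": {
  "increments": [62,-284,0,0,0,0,-1,62,-284,0,0,0,0,-1,62,-284,0,0,0,0,-1,62,-284,0,0,0,0,-1,62,-284,0,0,0,0,-1,62,-284,0,0,0,0,-1,62,-284,0,0,0,0,-1,62,-284,0,0,0,0,-1,62,-284,0,0,0,0,-1,62,-284,0,0,0,0,-1,62,-284,-25,0,0,0,-1,62,-284,-45,0,0,0,-1,62,-284,-55,0,0,0,-1,62,-284,-59,0,0,0,-1,62,-284,-59,0,0,0,-1,62,-284,-59,0,0,0,-1,62,-284,-59,0,0,0,0.4,62,-284,-59,0,0,0,0.4,62,-284,-59,0,0,0,0.4,62,-284,-59,0,0,0,0.4]
}}

```text
t: 13.68
tcp_pos: [560.7, -74.2, 22.0]
orientation: [[0.019, 1.0, 0.001], [1.0, -0.019, -0.0], [-0.0, 0.001, -1.0]]
contact_force: [0.1, 1.5, 0.0]
opening: 59.9
grasp_force: 0.0
```

Emit:
{"name": "step_arm", "arguments": {
  "increments": [0,0,30,0,0,0,0.4,0,0,59,0,0,0,0.4,0,20,59,0,0,0,-1,0,50,59,0,0,0,-1,0,50,59,0,0,0,-1,0,50,59,0,0,0,-1,0,50,29,0,0,0,-1,0,50,9,0,0,0,-1,0,50,2,0,0,0,-1,0,50,2,0,0,0,-1,0,50,2,0,0,0,-1]
}}

```text
t: 14.6
tcp_pos: [560.0, -24.5, 23.2]
orientation: [[0.02, 1.0, -0.001], [1.0, -0.02, -0.0], [-0.0, -0.001, -1.0]]
contact_force: [0.5, 0.3, 0.7]
opening: 0.2
grasp_force: 0.0
```

Emit:
{"name": "step_arm", "arguments": {
  "increments": [0,-6,0,0,0,0,-1,0,-12,0,0,0,0,-1,0,-18,0,0,0,0,-1,0,-24,0,0,0,0,-1,0,-28,0,0,0,0,-1,-1,-32,0,0,0,0,-1,-1,-36,0,0,0,0,-1,-1,-40,0,0,0,0,-1,-1,-44,0,0,0,0,-1,-1,-48,0,0,0,0,-1,-1,-52,0,0,0,0,-1,-1,-56,0,0,0,0,-1,-1,-60,0,0,0,0,-1,-1,-64,0,0,0,0,-1,-1,-68,0,0,0,0,-1,-1,-72,0,0,0,0,-1,-1,-76,0,0,0,0,-1,-1,-80,0,0,0,0,-1,-1,-84,0,0,0,0,-1,-1,-84,0,0,0,0,-1]
}}

```text
t: 16.27
tcp_pos: [559.3, -108.9, 23.3]
orientation: [[0.02, 1.0, 0.0], [1.0, -0.02, -0.001], [-0.001, 0.0, -1.0]]
contact_force: [-0.4, 0.0, -0.0]
opening: -0.1
grasp_force: 0.0
```

Emit:
{"name": "step_arm", "arguments": {
  "increments": [0,0,0,0,0,0,-1,0,20,10,0,0,0,-1,0,25,45,0,0,0,-1,-43,383,80,0,0,0,0.5,-43,383,80,0,0,0,0.5,-43,383,80,0,0,0,0.5,-43,383,80,0,0,0,0.5,-43,383,80,0,0,0,0.5,-43,383,80,0,0,0,0.5,-43,383,80,0,0,0,0.5,-43,383,80,0,0,0,0.5,-43,383,80,0,0,0,0.5,-43,383,80,0,0,0,0.5,-43,383,80,0,0,0,0.5,-43,383,80,0,0,0,0.5,-43,383,80,0,0,0,0.5]
}}

```text
t: 17.6
tcp_pos: [515.9, 273.8, 102.9]
orientation: [[0.02, 1.0, -0.001], [1.0, -0.02, -0.001], [-0.001, -0.001, -1.0]]
contact_force: [0.9, 0.3, 0.4]
opening: 64.0
grasp_force: 0.0
```

```bash
cat >> h.py <<'E'
def tray():
    im=grab_frame("top"); b,_=blobs(im,(14,90,100),(32,255,255),60,(415,160,446,310))
    return [(a,np.round(c,1)) for a,c in b]
E
python3 - <<'E'
from h import *
im=save("top","p2")
print(spares(),tray())
E
```

```text
[] [(896, array([437.9, 229.1])), (168, array([422. , 182.2])), (84, array([434.9, 182.5])), (163, array([421.1, 208.7])), (95, array([434.4, 208.8])), (145, array([421.5, 235.4])), (108, array([434.5, 235.6])), (161, array([421.1, 262.3])), (97, array([434.4, 262.7]))]
```

View pics/p2.png

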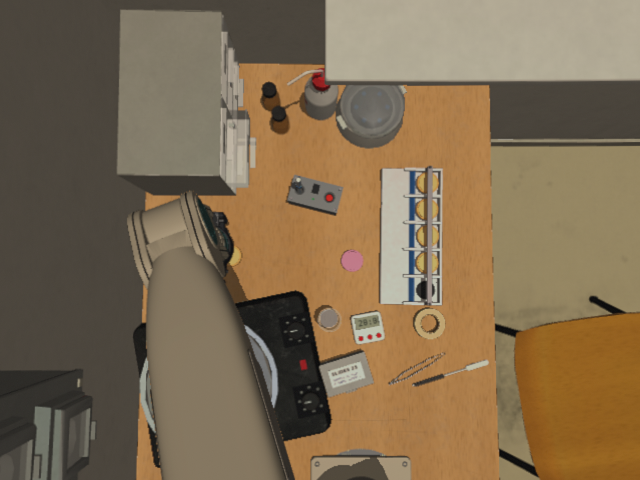

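Pocket 2 is filled too, so only the row-288 pocket is still empty. The third spare is under the gripper.

Emit:
{"name": "step_arm", "arguments": {
  "increments": [0,0,-40,0,0,0,0.5,0,0,-75,0,0,0,0.5,0,0,-92,0,0,0,0.5,0,0,-99,0,0,0,0.5,0,0,-99,0,0,0,0.5,0,0,-99,0,0,0,0.5,0,0,-99,0,0,0,-1,0,0,-99,0,0,0,-1,0,0,-99,0,0,0,-1,0,0,-99,0,0,0,-1,0,0,-99,0,0,0,-1,0,0,-99,0,0,0,-1,0,0,-70,0,0,0,-1,0,0,-40,0,0,0,-1,0,0,-3,0,0,0,-1,0,0,-3,0,0,0,-1]
}}

```text
t: 19.08
tcp_pos: [522.0, 277.5, 109.0]
orientation: [[0.019, 1.0, 0.014], [1.0, -0.019, 0.006], [0.006, 0.014, -1.0]]
contact_force: [1.8, 0.3, 1.3]
opening: 43.7
grasp_force: 61.1
```

Emit:
{"name": "step_arm", "arguments": {
  "increments": [0,-347,0,0,0,0,-1,-20,-347,0,0,0,0,-1,-40,-347,0,0,0,0,-1,-60,-347,0,0,0,0,-1,-70,-347,0,0,0,0,-1,-70,-347,0,0,0,0,-1,-70,-347,0,0,0,0,-1,-70,-347,0,0,0,0,-1,-70,-347,0,0,0,0,-1,-70,-347,0,0,0,0,-1,-70,-347,0,0,0,0,-1,-70,-347,-30,0,0,0,-1,-70,-347,-60,0,0,0,-1,-70,-347,-73,0,0,0,-1,-70,-347,-79,0,0,0,-1,-70,-347,-79,0,0,0,-1,-70,-347,-79,0,0,0,-1]
}}

```text
t: 20.5
tcp_pos: [444.3, -70.4, 22.2]
orientation: [[0.017, 1.0, -0.005], [1.0, -0.017, 0.001], [0.001, -0.005, -1.0]]
contact_force: [-7.4, 1.7, 12.9]
opening: 43.4
grasp_force: 69.8
```

Emit:
{"name": "step_arm", "arguments": {
  "increments": [0,0,0,0,0,0,0.4,0,0,0,0,0,0,0.4,0,0,0,0,0,0,0.4,0,0,0,0,0,0,0.4,0,0,30,0,0,0,0.4,0,0,59,0,0,0,0.4,0,20,59,0,0,0,-1,0,50,59,0,0,0,-1,0,50,59,0,0,0,-1,0,50,59,0,0,0,-1,0,50,29,0,0,0,-1,0,50,9,0,0,0,-1,0,50,2,0,0,0,-1,0,50,2,0,0,0,-1,0,50,2,0,0,0,-1]
}}

```text
t: 21.75
tcp_pos: [446.0, -22.4, 23.2]
orientation: [[0.02, 1.0, -0.001], [1.0, -0.02, 0.0], [0.0, -0.001, -1.0]]
contact_force: [0.4, -0.7, 0.3]
opening: 0.2
grasp_force: 0.0
```

Emit:
{"name": "step_arm", "arguments": {
  "increments": [0,-6,0,0,0,0,-1,0,-12,0,0,0,0,-1,0,-18,0,0,0,0,-1,0,-24,0,0,0,0,-1,0,-28,0,0,0,0,-1,-1,-32,0,0,0,0,-1,-1,-36,0,0,0,0,-1,-1,-40,0,0,0,0,-1,-1,-44,0,0,0,0,-1,-1,-48,0,0,0,0,-1,-1,-52,0,0,0,0,-1,-1,-56,0,0,0,0,-1,-1,-60,0,0,0,0,-1,-1,-64,0,0,0,0,-1,-1,-68,0,0,0,0,-1,-1,-72,0,0,0,0,-1,-1,-76,0,0,0,0,-1,-1,-80,0,0,0,0,-1,-1,-84,0,0,0,0,-1,-1,-84,0,0,0,0,-1]
}}

```text
t: 23.42
tcp_pos: [445.4, -106.8, 23.4]
orientation: [[0.02, 1.0, 0.0], [1.0, -0.02, -0.001], [-0.001, 0.0, -1.0]]
contact_force: [-0.4, -0.3, -0.5]
opening: 0.4
grasp_force: 0.0
```

Emit:
{"name": "step_arm", "arguments": {
  "increments": [0,0,0,0,0,0,-1,0,20,10,0,0,0,-1,0,25,45,0,0,0,-1,0,50,85,0,0,0,1,40,90,125,0,0,0,1,80,130,165,0,0,0,1,120,160,177,0,0,0,1,150,190,177,0,0,0,1,180,215,177,0,0,0,1,204,234,177,0,0,0,1,204,234,177,0,0,0,1,204,234,177,0,0,0,1,204,234,177,0,0,0,1,204,234,177,0,0,0,1]
}}

```text
t: 24.58
tcp_pos: [648.5, 128.2, 199.5]
orientation: [[0.018, 1.0, -0.002], [1.0, -0.018, -0.001], [-0.001, -0.002, -1.0]]
contact_force: [-0.9, -0.0, 0.2]
opening: 85.6
grasp_force: 0.0
```

```bash
python3 - <<'E'
from h import *
print(spares(),tray()); 
a=grab_frame("top"); b=grab_frame("side")
o=np.hstack([cv2.resize(a[155:330,275:460],None,fx=2.1,fy=2.1),cv2.resize(b[155:330,275:460],None,fx=2.1,fy=2.1)])
cv2.imwrite("pics/p3.png",o[:,:,::-1]); print(o.shape)
E
```

```text
[(288, array([509.2, 368.4]))] [(894, array([438. , 228.8])), (132, array([421.1, 182.1])), (82, array([435. , 182.4])), (141, array([420.6, 208.7])), (95, array([434.4, 208.9])), (119, array([420.8, 235.9])), (108, array([434.5, 235.6])), (140, array([420.6, 262.1])), (97, array([434.4, 262.7])), (145, array([420.8, 289.9])), (102, array([434.4, 290.1]))]
(368, 776, 3)
```

View pics/p3.png

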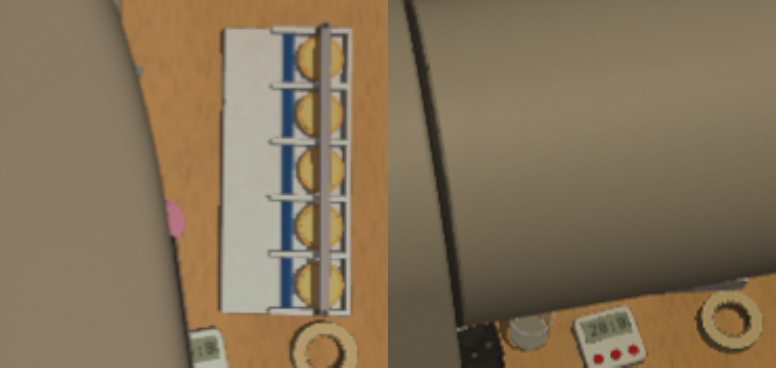

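All five pockets hold flat dishes: their rows are evenly spaced at ~27 px and their columns match the originals. Now the pen.

Emit:
{"name": "step_arm", "arguments": {
  "increments": [0,0,-30,0,0,0,1,0,0,-60,0,0,0,1,0,0,-85,0,0,0,1,0,0,-98,0,0,0,1,0,0,-103,0,0,0,1,0,0,-103,0,0,0,1,0,0,-103,0,0,0,1,0,0,-103,0,0,0,0,0,0,-103,0,0,0,-0.5,0,0,-103,0,0,0,-1,0,0,-103,0,0,0,-1,0,0,-103,0,0,0,-1,0,0,-103,0,0,0,-1,0,0,-103,0,0,0,-1,0,0,-103,0,0,0,-1]
}}

```text
t: 26.03
tcp_pos: [649.2, 128.1, 97.5]
orientation: [[0.019, 1.0, 0.0], [1.0, -0.019, 0.0], [0.0, 0.0, -1.0]]
contact_force: [-0.2, -0.2, 1.0]
opening: 8.5
grasp_force: 58.4
```

Gripped: the 8.5 mm opening fits the 10 mm pen. I'll lift it clear of the socket and move over the button.

Emit:
{"name": "step_arm", "arguments": {
  "increments": [0,0,15,0,0,0,-1,0,0,30,0,0,0,-1,0,0,45,0,0,0,-1,0,0,58,0,0,0,-1,0,0,58,0,0,0,-1,-7,-30,58,0,0,0,-1,-13.5,-62,58,0,0,0,-1,-13.5,-62,58,0,0,0,-1,-13.5,-62,58,0,0,0,-1,-13.5,-62,58,0,0,0,-1]
}}

```text
t: 26.87
tcp_pos: [635.3, 66.0, 154.6]
orientation: [[0.02, 1.0, -0.001], [1.0, -0.02, 0.0], [0.0, -0.001, -1.0]]
contact_force: [0.6, 0.8, -0.3]
opening: 8.6
grasp_force: 58.8
```

```bash
python3 - <<'E'
from h import *
b=save("side","pen",(260,140,400,245),5.5); print(proj("side",(635.6,66.1,68)),proj("side",(649,128,50)))
a=grab_frame("top"); print(proj("top",(635.6,66.1,68)))
for n in("side","top"):
    grab_frame(n); print([(round(d["score"],2),np.round(d["xy"],1)) for l in("pen_tip","button_mouth") for d in spotter.recognise(n,l)])
E
```

```text
[331.50453696 200.77089327] [304.95077272 202.00084498]
[329.66984808 195.71795373]
[(0.67, array([379.8, 318.1]))]
[(0.57, array([295.8, 191.4]))]
```

View pics/pen.png

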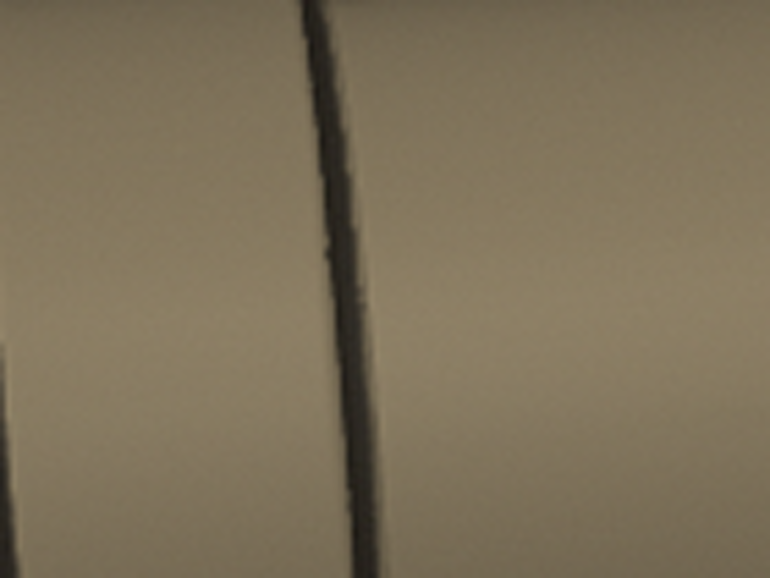

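The arm hides the pen, so I'll probe down to about 2 mm above the button face and check the force.

Emit:
{"name": "step_arm", "arguments": {
  "increments": [0,0,-8,0,0,0,-1,0,0,-14,0,0,0,-1,0,0,-18,0,0,0,-1,0,0,-21,0,0,0,-1,0,0,-23,0,0,0,-1,0,0,-23,0,0,0,-1,0,0,-23,0,0,0,-1]
}}

```text
t: 27.85
tcp_pos: [635.6, 65.9, 132.2]
orientation: [[0.019, 1.0, -0.0], [1.0, -0.019, 0.0], [0.0, -0.0, -1.0]]
contact_force: [-0.2, 1.1, -0.3]
opening: 8.2
grasp_force: 58.8
```

No contact, so the tip is inside the bore. Pressing.

Emit:
{"name": "step_arm", "arguments": {
  "increments": [0,0,-2,0,0,0,-1,0,0,-4,0,0,0,-1,0,0,-6,0,0,0,-1,0,0,-7,0,0,0,-1,0,0,-7,0,0,0,-1,0,0,-7,0,0,0,-1]
}}

```text
t: 28.35
tcp_pos: [636.3, 66.0, 125.9]
orientation: [[0.019, 1.0, 0.001], [1.0, -0.019, -0.0], [0.0, 0.001, -1.0]]
contact_force: [0.7, -0.3, 2.7]
opening: 8.2
grasp_force: 59.1
```

Emit:
{"name": "step_arm", "arguments": {
  "increments": [0,0,-1,0,0,0,-1,0,0,-2,0,0,0,-1,0,0,-3,0,0,0,-1,0,0,-3,0,0,0,-1,0,0,-3,0,0,0,-1,0,0,-3,0,0,0,-1]
}}

```text
t: 28.85
tcp_pos: [636.8, 66.0, 125.2]
orientation: [[0.019, 1.0, 0.003], [1.0, -0.019, -0.0], [0.0, 0.003, -1.0]]
contact_force: [-2.0, -0.4, 11.7]
opening: 7.9
grasp_force: 60.4
```

The button is fully down at 11.7 N, held for more than 0.3 s. Now I'll return the pen.

Emit:
{"name": "step_arm", "arguments": {
  "increments": [0,0,12,0,0,0,-1,0,0,24,0,0,0,-1,0,0,34,0,0,0,-1,0,0,34,0,0,0,-1,7,30,34,0,0,0,-1,13.5,62,34,0,0,0,-1,13.5,62,34,0,0,0,-1,13.5,62,34,0,0,0,-1,13.5,62,34,0,0,0,-1,13.5,62,26,0,0,0,-1,13.5,62,18,0,0,0,-1,13.5,62,10,0,0,0,-1,13.5,62,4,0,0,0,-1,13.5,62,4,0,0,0,-1]
}}

```text
t: 30.02
tcp_pos: [648.7, 127.5, 124.2]
orientation: [[0.02, 1.0, -0.001], [1.0, -0.02, 0.0], [0.0, -0.001, -1.0]]
contact_force: [1.9, 0.4, -1.8]
opening: 8.5
grasp_force: 58.7
```

Emit:
{"name": "step_arm", "arguments": {
  "increments": [0,0,-8,0,0,0,-1,0,0,-16,0,0,0,-1,0,0,-22,0,0,0,-1,0,0,-26,0,0,0,-1,0,0,-28,0,0,0,-1,0,0,-28,0,0,0,-1,0,0,-28,0,0,0,-1]
}}

```text
t: 30.6
tcp_pos: [649.0, 128.0, 98.2]
orientation: [[0.019, 1.0, -0.001], [1.0, -0.019, -0.0], [-0.0, -0.001, -1.0]]
contact_force: [0.4, 0.5, -0.8]
opening: 8.3
grasp_force: 59.1
```

Emit:
{"name": "step_arm", "arguments": {
  "increments": [0,0,0,0,0,0,-0.6,0,0,0,0,0,0,0,0,0,0,0,0,0,0.5,0,0,0,0,0,0,1,0,0,0,0,0,0,1,0,0,0,0,0,0,1,0,0,25,0,0,0,1,0,0,55,0,0,0,1,0,0,90,0,0,0,1,0,0,125,0,0,0,1,-20,-40,130,0,0,0,1,-250,-450,130,0,0,0,1,-250,-450,130,0,0,0,1,-250,-450,130,0,0,0,1,-250,-450,130,0,0,0,1,-250,-450,130,0,0,0,1,-250,-450,130,0,0,0,1,-250,-450,130,0,0,0,1,-250,-450,130,0,0,0,1,-250,-450,130,0,0,0,1]
}}

```text
t: 32.27
tcp_pos: [446.0, -237.6, 228.6]
orientation: [[0.019, 1.0, 0.001], [1.0, -0.019, -0.0], [-0.0, 0.001, -1.0]]
contact_force: [0.8, -0.8, -0.1]
opening: 85.3
grasp_force: 0.0
```

Emit:
{"name": "step_arm", "arguments": {
  "increments": [-50,-120,0,0,0,0,1,-50,-120,0,0,0,0,1,-50,-120,0,0,0,0,1,-50,-120,0,0,0,0,1,-50,-120,0,0,0,0,1,-50,-120,0,0,0,0,1,-50,-120,0,0,0,0,1,-50,-120,0,0,0,0,1,-50,-120,0,0,0,0,1,-50,-120,0,0,0,0,1]
}}

```text
t: 33.1
tcp_pos: [397.8, -355.0, 228.3]
orientation: [[0.017, 1.0, 0.0], [1.0, -0.017, 0.0], [0.0, 0.0, -1.0]]
contact_force: [0.3, -1.0, -0.7]
opening: 85.3
grasp_force: 0.0
```

```bash
python3 - <<'E'
from h import *
a=grab_frame("top"); b=grab_frame("side"); f=dict(fx=1.55,fy=1.55)
o=np.hstack([cv2.resize(x[150:350,170:425 if i else 460],None,**f) for i,x in enumerate((a,b))])
o=cv2.resize(o,(800,int(o.shape[0]*800/o.shape[1]))) if o.shape[1]>800 else o
cv2.imwrite("pics/end.png",o[:,:,::-1]); print(spares(),tray())
o=arm.get_obs(); print(o["t"],o["tcp_pos"])
E
```

```text
[(289, array([509.3, 368.2]))] [(727, array([439.2, 211.3])), (168, array([422. , 182.2])), (85, array([435. , 182.6])), (180, array([421.6, 208.7])), (97, array([434.4, 208.9])), (150, array([421.7, 235.5])), (110, array([434.6, 235.6])), (184, array([421.6, 262.4])), (98, array([434.4, 262.8])), (185, array([421.7, 288.6])), (101, array([434.5, 288.8]))]
33.3 [ 397.52712058 -355.7698821   228.28364619]
```

View pics/end.png

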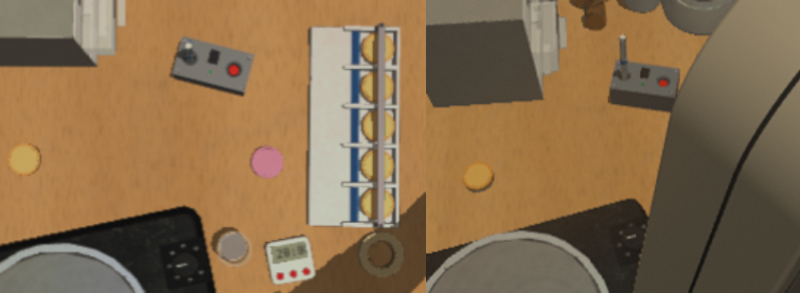

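All five pockets are full, the pen stands upright in its socket, the button is up and the leftover spare lies flat. The timer, beaker and tape have not moved.

```bash
python3 -c "
from plant import workorder; print(workorder.close_job())"
```

```text
the job is handed in; nothing more can be done
None
```

The job is handed in at about 33 s of robot time; no verdict came back, but the last pictures showed all five pockets full and the pen standing in its socket after a full button press (11.7 N), with the leftover spare flat and the bystanders in place.

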